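Hold the dispenser lock open with the right service key

TASK

Pick the medium service key out of the blue stand, push it fully home in the brass cylinder of the white dispenser box (work it past the sticky pins), turn it a quarter clockwise seen from above against the spring so the bolt draws back from the hatch, and finish while still gripping the key and holding it turned. Leave the two wrong-size keys in the stand and do not disturb the bottle or the things on the soap mat.

Things in the scene. Friction and masses are not known exactly. Their poses are not given: they have to be found in the camera images.
- key_medium: The key that fits, upright in the stand: black bow, round steel collar (23 mm diameter, 5 thick), flat blade below. Origin: centre of collar's underside; z up, y along width, x along thickness. Bow 34 mm wide (y), 10 thick (x, grip across this), 10 to 46 mm above origin. Blade 13 mm wide, 6 thick, 34 long below origin, tip half-round, radius 3 mm. Same when turned half round about z. 60 g.
- key_medium_tip (a point): The lowest point of the medium key's blade, 34 mm below the key's origin.
- key_small: Too-small look-alike, same build and heights, origin and axes: bow 26 mm wide, blade 8 x 5 mm. To be left in the stand.
- key_large: Too-large look-alike, same build and heights, origin and axes: bow 44 mm wide, blade 18 x 7 mm. To be left in the stand.
- stand: Fixed blue stand, 50 mm (x) by 200 mm (y), deck top 62 mm above the ledge, deck 8 mm thick, open below, with three slots 21 mm (y) by 11 mm (x), 60 mm apart along y. In each a key hangs, collar on the deck, width along the stand's y, blade tip showing below; which key is in which slot varies. Origin: centre of its underside.
- lock_box: Fixed white dispenser box 150 mm (x) by 120 mm (y), 55 mm high. On its lid: brass lock cylinder in a dark ring, 35 mm from the centre towards -x, and on the +x half an aluminium refill hatch held by a small steel sliding bolt between dark guides (none over 7 mm high). Origin: centre of its underside.
- keyhole (a point): Centre of brass plug's top face, 58 mm above the ledge; axes as the box. At rest the slot runs along y: 14 mm (y) by 7 mm (x), 38 deep. Two sticky sprung pins stand 2 mm out of its flat faces, 12 and 22 mm down, one per side; the rounded tip pushes them aside with 5 to 20 N downward, small twists help. Fully home, the collar rests on the plug, key origin here.
- plug (a joint): Turn of the brass plug, rad: 0 at rest (slot along the keyhole's y), grows clockwise seen from above, stop at 1.65. A spring drives it back to 0 (about 0.03 N m at 0, 0.13 N m at a quarter turn). The key has about 0.1 rad of play in the slot.
- bolt (a joint): Steel sliding bolt on the lid, geared to the plug, m: 0 shut, reaching over the hatch's edge, 0.0118 drawn back at a quarter turn.
- soap_bar: White soap bar 52 x 82 x 24 mm on the mat; leave alone. Origin: centre of its underside.
- pumice: Grey pumice stone 45 x 60 x 30 mm on the mat; leave alone. Origin: centre of its underside.
- travel_tube: Steel twist-cap travel tube, 24 mm diameter, 100 mm long, lying on the mat along its x; leave alone. Origin: below its middle, at the underside.
- nail_brush: Green plastic nail brush 85 x 38 x 38 mm on the mat; leave alone. Origin: centre of its underside.
- squeeze_bottle: Closed blue squeeze bottle, 52 mm diameter, 150 mm tall, standing on the ledge; leave alone. Origin: centre of its underside.

How it is judged:
By the outcome, as a careful person would: the job done as asked, in the order asked, and still so for the second after the job is handed in, while the arm keeps its last pose, push and grip.
It also fails if it takes over 48 s, if anything falls off the work surface, if the arm or the gripper's body presses on something with over 40 N, if the wrist force passes 120 N, or if a joint passes its speed limit or range.

ROBOT

A 6-joint arm with a two-finger parallel gripper is mounted at the origin on the work surface. World frame = base frame: x ahead of the robot, y to its left, z up, the work surface at z = 0. Lengths are in m, angles in degrees, forces in N, time in s.
With the tool pointing down it reaches from about 0.35 to 0.975 m from the base axis. Payload 17.4 kg.
Tool frame: the origin (TCP) lies midway between the tips of the shut fingers; the grasp point (between the pads) lies 19 mm behind it; z points along the fingers, y is the line along which they close (so a half turn about z gives the same grasp; the last joint's range is limited). The gripper opens to 85 mm and grips with 20 to 120 N. Pads are 22 mm wide; open, the fingers measure 114 mm over their backs; the gripper's body (76 mm by 85 mm) begins 54 mm behind the grasp point. The pads swing forward as they close: fully open they stand 13 mm farther back than shut.
Start: joints at [-77.338, 6.646, 82.598, -0, 90.757, -2.166], TCP at [0.173, -0.653, 0.231] pointing down, gripper open.
Joint ranges: [-162.19, 162.19], [-47.58, 125.68], [4.15, 143.07], [-65.23, 245.23], [0.69, 171.88], [-170.13, 170.13]. Speed limits (degrees/s): [108.29, 108.29, 127.2, 180, 180, 180].

INTERFACE

Orientations are given as [roll, pitch, yaw] about the fixed x, y, z axes, in that order (R = Rz(yaw) Ry(pitch) Rx(roll)).
In Python, from workcell import * gives the robot as it stands. The module is installed in compiled form; this text tells all that it offers.
- The arm moves only by the shell command python3 -m pendant 'ROWS'. ROWS is JSON, a list of rows, each a list of 5 numbers: the shift along the tool's x, y, z in m, then the turn about the tool's z in degrees, then the finger opening in m, from 0 to 0.0854. In form: [[tx, ty, tz, yaw, claw], ...]. A call has 1 to 5 rows; each row is the pose to reach, as a shift and turn from the pose commanded when the call began, along the tool's axes at that moment; what a row does not reach only later rows make up. A row lasts 1/10 s, in which the tool goes at most 50 mm and 8.59 degrees, less where a joint would pass 70% of its speed; a pose out of reach is approached as far as the arm can. A call with a gripper value outside its range is refused whole. The fingers move at their own pace and stop on an object; the grip force is fixed at half the most. Time passes only in rows, so rows that repeat a pose let the fingers close. It gives the time, the measured TCP pose, the force, the opening and the grip force at its end, in the units of the state.
- observe(): the state, without advancing time (a new reading comes with each control period).
- get_image(name): name is "scene" or "top"; returns a dict with "frame" (400x640x3 uint8, blue, green, red), "intrinsics" (3x3 intrinsics, pixels), "extrinsics" (4x4, takes a point from world to camera coordinates). Camera axes: x right, y up, looking along -z (the intrinsics and any distortion apply to the point x, -y, -z); pixel columns grow to the right and rows downward; lengths in m; the calibration is good to about 2 mm. A picture is of the moment at which its call begins. There is no depth.
- finish_job(): hands the job in; it is judged then, once.
The state is a dict: "time": time; "q": joint angles; "dq": joint speeds; "tau": joint torques, N m; "eef_pos": TCP position; "eef_rot": TCP orientation; "force": force on the tool from outside, world axes, zero at the start; "wrist_torque": the same for the moment, N m; "width": finger opening in m; "gripper_force": force on a finger pad.
Only numpy, scipy, OpenCV 4.12 (cv2) and the standard library are available. Lean on these libraries where they do the work, as an engineer would, in place of code of your own. Each camera call takes 0.05 s, during which the arm holds its last target. There are 200 camera calls.

## Working session

There is one attempt and no reset: what is moved stays moved. The work goes in short steps, Python scripts to look and compute and a shell command to move; the robot and the scene stay as the last step left them, time stands still between calls to the robot, and variables do not carry over. Pictures are saved under pics/ and viewed, at most 10 in all, crops included, and the job is handed in when it is done.

```bash
mkdir -p pics
python3 - <<'E'
from workcell import *
import cv2,numpy as np
for n in("scene","top"):
    d=get_image(n); cv2.imwrite(f"pics/{n}0.png",d["frame"]); print(n,d["intrinsics"],np.round(d["extrinsics"],4).tolist(), [k for k in d])
s=observe();print(s)
E
```

```text
scene [[497.45536946   0.         320.4289831 ]
 [  0.         497.45536946 204.72834178]
 [  0.           0.           1.        ]] [[0.0693, 0.9976, 0.0077, -0.1279], [-0.5136, 0.029, 0.8575, 0.2409], [0.8552, -0.0634, 0.5144, -1.6357], [0.0, 0.0, 0.0, 1.0]] ['frame', 'intrinsics', 'extrinsics']
top [[467.39149121   0.         322.54547229]
 [  0.         467.39149121 197.68782032]
 [  0.           0.           1.        ]] [[-0.0008, -1.0, 0.0082, 0.0774], [0.9832, 0.0007, 0.1823, -0.634], [-0.1823, 0.0082, 0.9832, -1.1433], [0.0, 0.0, 0.0, 1.0]] ['frame', 'intrinsics', 'extrinsics']
{'time': 0.1, 'q': array([-7.73355097e+01,  6.67196303e+00,  8.26323841e+01, -1.22367137e-03,
        9.07563637e+01, -2.16632197e+00]), 'dq': array([-0.01571548, -0.08909146, -0.16907694, -0.01642265, -0.01821238,
       -0.00522742]), 'tau': array([ 2.76491548e-03, -7.33660626e+01, -6.33787608e+01, -1.17507096e-05,
        5.28341654e-03,  2.90730861e-05]), 'eef_pos': array([ 0.17271817, -0.65235   ,  0.23062405]), 'eef_rot': array([-1.79939286e+02, -1.07218892e-03,  1.48307962e+01]), 'force': array([0.01587857, 0.40634035, 0.62022128]), 'wrist_torque': array([-0.02580513,  0.0049368 , -0.00979167]), 'gripper_force': 0.0, 'width': 0.08543159182314705}
```

View pics/scene0.png

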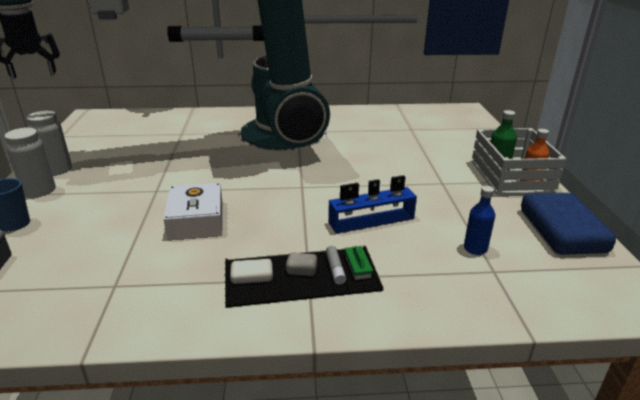

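View pics/top0.png

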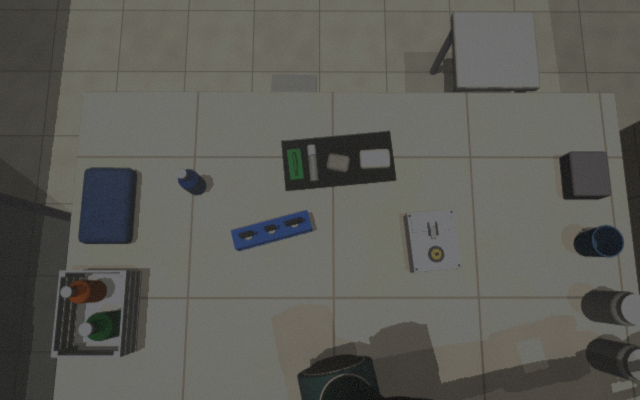

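The scene view shows the stand keys at (349,191), (374,188) and (398,184), with the box at about (194,205). In the top view the stand is at about (272,230) and the lock ring at (436,254). Next I'll zoom in on these and measure.

```bash
cat > h.py <<'E'
from workcell import *
import cv2,numpy as np
def ray(d,u,v):
    K,E=d["intrinsics"],d["extrinsics"]; c=np.linalg.inv(K)@[u,v,1]; R=E[:3,:3]
    return -R.T@E[:3,3], R.T@(c*[1,-1,-1])
def onz(d,u,v,z):
    o,r=ray(d,u,v); return o+r*(z-o[2])/r[2]
def proj(d,p):
    c=(d["extrinsics"]@np.append(p,1))[:3]*[1,-1,-1]; q=d["intrinsics"]@c; return q[:2]/q[2]
def tri(d1,p1,d2,p2):
    (a,r),(b,s)=ray(d1,*p1),ray(d2,*p2); t=np.linalg.lstsq(np.c_[r,-s],b-a,rcond=None)[0]
    return (a+r*t[0]+b+s*t[1])/2, np.linalg.norm(a+r*t[0]-b-s*t[1])
E
python3 - <<'E'
from h import *
s=get_image("scene");t=get_image("top")
def crop(f,x,y,w,h,k): return cv2.resize(f[y:y+h,x:x+w],(w*k,h*k),interpolation=cv2.INTER_CUBIC)
a=crop(s["frame"],325,170,100,65,4);b=crop(s["frame"],155,175,100,65,4)
c=crop(t["frame"],225,200,100,80,4);e=crop(t["frame"],385,200,100,80,4)
m=np.vstack([np.hstack([a,b]),np.hstack([c,e])]);m=np.clip(m*1.4,0,255).astype(np.uint8);print(m.shape);cv2.imwrite("pics/m1.png",m)
# stand: blue mask
for n,d,z,roi in(("scene",s,.062,(320,170,110,70)),("top",t,.062,(220,200,105,60))):
    f=d["frame"];x,y,w,h=roi;hs=cv2.cvtColor(f[y:y+h,x:x+w],cv2.COLOR_BGR2HSV)
    mk=cv2.inRange(hs,(100,120,40),(135,255,255))
    mk=cv2.morphologyEx(mk,cv2.MORPH_CLOSE,np.ones((7,7)))
    c=max(cv2.findContours(mk,0,1)[0],key=cv2.contourArea)
    r=cv2.minAreaRect(c.astype(np.float32)+np.float32([x,y]));print(n,r)
    bp=cv2.boxPoints(r);print(np.round([onz(d,*p,z) for p in bp],4).tolist())
E
```

```text
(580, 800, 3)
scene ((372.15777587890625, 209.40733337402344), (33.24019241333008, 89.01174926757812), 80.13418579101562)
[[0.5601, 0.1003, 0.062], [0.4999, 0.3166, 0.062], [0.6454, 0.2952, 0.062], [0.6925, 0.1016, 0.062]]
top ((271.1929626464844, 230.34857177734375), (20.74184226989746, 78.52268981933594), 75.0685806274414)
[[0.549, 0.3097, 0.062], [0.6008, 0.1185, 0.062], [0.5495, 0.1047, 0.062], [0.4986, 0.2945, 0.062]]
```

View pics/m1.png

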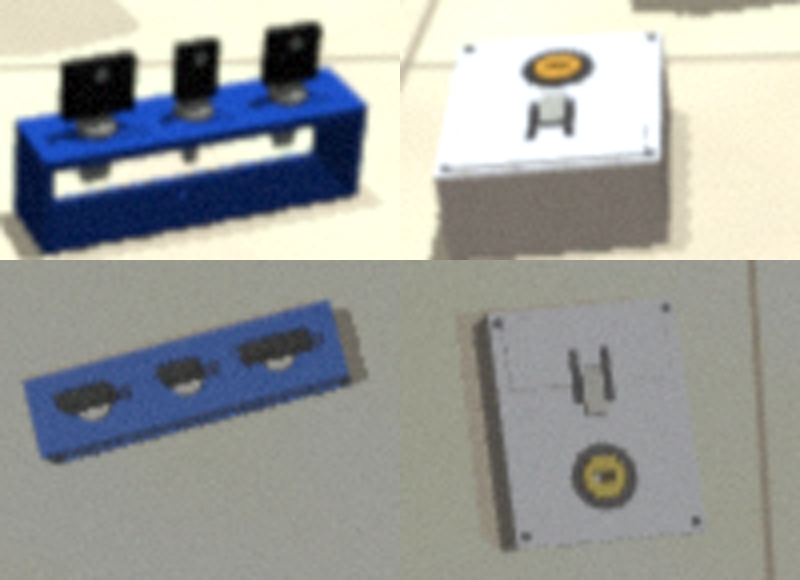

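The crops settle the keys: the wide bow at the scene's left is the large one, the middle is the small one, and the medium key is on the right (scene ~(398,184), top ~(246,232)), at the +y end of the stand. The lid screws and brass plug are clear in both views, so I'll measure from those.

```bash
cat > meas.py <<'E'
from h import *
def avg(n,k=4):
    fs=[get_image(n) for _ in range(k)]; d=fs[0]; d["frame"]=np.mean([f["frame"] for f in fs],0).astype(np.float32); return d
def dark(d,u,v,r=3):
    g=d["frame"][...,:].mean(2); x,y=int(round(u)),int(round(v)); w=g[y-r:y+r+1,x-r:x+r+1]
    w=np.clip(np.median(w)-8-w,0,None); yy,xx=np.mgrid[y-r:y+r+1,x-r:x+r+1]; return (w*xx).sum()/w.sum(),(w*yy).sum()/w.sum()
def brass(d,roi):
    x,y,w,h=roi; f=d["frame"][y:y+h,x:x+w]; q=np.clip(f[...,2]-f[...,0]-25,0,None)
    n,l,st,c=cv2.connectedComponentsWithStats((q>0).astype(np.uint8)); i=1+st[1:,4].argmax()
    m=(l==i).astype(np.uint8); e=cv2.minAreaRect(cv2.findNonZero(cv2.morphologyEx(m,cv2.MORPH_CLOSE,np.ones((5,5)))))
    yy,xx=np.nonzero(cv2.morphologyEx(m,cv2.MORPH_CLOSE,np.ones((5,5)))); return xx.mean()+x,yy.mean()+y,len(xx),e[1]
E
python3 - <<'E'
from meas import *
s=avg("scene");t=avg("top")
C=[(498,322),(666,307),(696,521),(525,536)]
tp=[dark(t,385+(u-400)/4,200+(v-260)/4) for u,v in C]
S=[(444,168),(652,152),(652,37),(468,48)]
sp=[dark(s,155+(u-400)/4,175+v/4) for u,v in S]
W=np.array([onz(t,*p,.055) for p in tp]);print(np.round(W,4),W.mean(0))
V=np.array([onz(s,*p,.055) for p in sp]);print(np.round(V,4),V.mean(0))
for nm,Q in(("top",W),("scene",V)):
    # longitudinal edges; print angles
    for i in range(4):
        e=Q[(i+1)%4]-Q[i];print(nm,i,np.linalg.norm(e)*1e3,np.degrees(np.arctan2(e[1],e[0])))
bt=brass(t,(410,230,50,45));bs=brass(s,(175,180,40,22));print(bt,onz(t,*bt[:2],.058));print(bs,onz(s,*bs[:2],.058))
print(tri(t,bt[:2],s,bs[:2]))
# bow of medium key, dark masks
for n,d,(x,y,w,h) in(("top",t,(234,222,28,18)),("scene",s,(388,172,20,20))):
    g=d["frame"][y:y+h,x:x+w].max(2); m=(g<(50 if n=="top" else 45)).astype(np.uint8)
    k,l,st,c=cv2.connectedComponentsWithStats(m);i=1+st[1:,4].argmax();r=cv2.minAreaRect(cv2.findNonZero((l==i).astype(np.uint8)))
    print(n,c[i]+[x,y],st[i],r)
b=np.array([.534,.2648,.062]);u=np.array([-np.sin(np.radians(15)),np.cos(np.radians(15)),0])
for z in(.010,.046):
  for k in(-1,1):print(z,k,proj(t,b+u*k*.017+[0,0,z]),proj(s,b+u*k*.017+[0,0,z]))
E
```

```text
[[ 0.5865 -0.1423  0.055 ]
 [ 0.5988 -0.2525  0.055 ]
 [ 0.463  -0.2645  0.055 ]
 [ 0.4527 -0.152   0.055 ]] [ 0.52525973 -0.2028203   0.055     ]
[[ 0.6083 -0.2464  0.055 ]
 [ 0.5932 -0.135   0.055 ]
 [ 0.4547 -0.1534  0.055 ]
 [ 0.4618 -0.2624  0.055 ]] [ 0.52947833 -0.19929137  0.055     ]
top 0 110.8287788866692 -83.59523581394572
top 1 136.3048699914952 -174.95333762719167
top 2 112.88506818282998 95.24098497179756
top 3 134.07719984286874 4.154876751248564
scene 0 112.46848927670432 97.71852399786037
scene 1 139.70518539232037 -172.43616708328537
scene 2 109.26620491584268 -86.27229899934359
scene 3 147.35939933973845 6.223581215794148
(np.float64(435.6), np.float64(253.54444444444445), 90, (10.0, 9.0)) [ 0.49110194 -0.20730605  0.058     ]
(np.float64(194.0142857142857), np.float64(191.12857142857143), 70, (6.0, 12.0)) [ 0.49181124 -0.20503019  0.058     ]
(array([ 0.4910236 , -0.20625415,  0.05778463]), np.float64(0.0021507977369101035))
top [246.15873016 234.11111111] [ 5  9 15  7 63] ((12.029413223266602, 12.117647171020508), (4.608177185058594, 14.067066192626953), 75.96376037597656)
scene [397.18644068 183.73446328] [  3   4  14  16 177] ((9.5, 11.5), (15.0, 13.0), 90.0)
0.01 -1 [254.24959458 234.21837418] [388.42410856 190.37646209]
0.01 1 [240.98763613 237.73357572] [401.60830293 188.1550762 ]
0.046 -1 [252.237727   232.65244837] [389.65449259 176.6174013 ]
0.046 1 [238.55754219 236.27503001] [403.04156359 174.47552682]
```

```bash
cat >> h.py <<'E'
from scipy.spatial.transform import Rotation as Ro
def to(x,y,z,yaw):
    s=observe(); R=Ro.from_euler("xyz",s["eef_rot"],degrees=True); d=R.inv().apply(np.array([x,y,z])-s["eef_pos"])
    dy=-((yaw-s["eef_rot"][2]+180)%360-180)
    print("t",round(s["time"],2),"pos",np.round(s["eef_pos"],4),"rot",np.round(s["eef_rot"],2),"F",np.round(s["force"],1),"M",np.round(s["wrist_torque"],2),"w",round(s["width"],4),"g",round(s["gripper_force"],1))
    print("shift",np.round(d,4),"turn",round(dy,2))
E
python3 -c "
from h import *
to(.534,.265,.23,105)"
```

```text
t 0.6 pos [ 0.1727 -0.6525  0.2313] rot [180.    -0.    14.83] F [-0.  -0.8 -0.2] M [ 0.06 -0.01 -0.05] w 0.0855 g 0.0
shift [ 0.584  -0.7945  0.0013] turn -90.17
```

```bash
R='[[0.0234,-0.0318,0,0,0.0854],[0.0468,-0.0636,0,0,0.0854],[0.0702,-0.0954,0,0,0.0854],[0.0936,-0.1272,0,0,0.0854],[0.117,-0.159,0,0,0.0854]]' 
python3 -m pendant '[[0.0234,-0.0318,0,0,0.0854],[0.0468,-0.0636,0,0,0.0854],[0.0702,-0.0954,0,0,0.0854],[0.0936,-0.1272,0,0,0.0854],[0.117,-0.159,0,0,0.0854]]'
python3 -m pendant '[[0.0234,-0.0318,0,0,0.0854],[0.0468,-0.0636,0,0,0.0854],[0.0702,-0.0954,0,0,0.0854],[0.0936,-0.1272,0,0,0.0854],[0.117,-0.159,0,0,0.0854]]'
python3 -m pendant '[[0.0234,-0.0318,0,0,0.0854],[0.0468,-0.0636,0,0,0.0854],[0.0702,-0.0954,0,0,0.0854],[0.0936,-0.1272,0,0,0.0854],[0.117,-0.159,0,0,0.0854]]'
python3 -m pendant '[[0.0234,-0.0318,0,0,0.0854],[0.0468,-0.0636,0,0,0.0854],[0.0702,-0.0954,0,0,0.0854],[0.0936,-0.1272,0,0,0.0854],[0.117,-0.159,0,0,0.0854]]'
python3 -c "
from h import *
to(.534,.265,.23,105)"
```

```text
time: 1.1
eef_pos: [0.2454, -0.4674, 0.2313]
eef_rot: [180.0, -0.0, 14.8]
force: [0.2, -0.6, 0.6]
width: 0.0856
gripper_force: 0.0
time: 1.6
eef_pos: [0.3177, -0.2838, 0.2315]
eef_rot: [180.0, -0.0, 14.8]
force: [1.4, -0.2, 0.2]
width: 0.0851
gripper_force: 0.0
time: 2.1
eef_pos: [0.3902, -0.1, 0.2316]
eef_rot: [180.0, -0.0, 14.8]
force: [-0.2, -1.3, -0.9]
width: 0.0851
gripper_force: 0.0
time: 2.6
eef_pos: [0.4626, 0.0838, 0.2316]
eef_rot: [180.0, -0.0, 14.8]
force: [1.3, -1.4, 0.5]
width: 0.085
gripper_force: 0.0
t 2.6 pos [0.4626 0.0838 0.2316] rot [ 1.7999e+02 -4.0000e-02  1.4840e+01] F [ 1.3 -1.4  0.5] M [0.01 0.01 0.02] w 0.085 g 0.0
shift [ 0.1154 -0.1568  0.0017] turn -90.16
```

```bash
python3 -m pendant '[[0.023,-0.0314,0,-8,0.0854],[0.046,-0.0628,0,-16,0.0854],[0.069,-0.0942,0,-24,0.0854],[0.0925,-0.1256,0,-32,0.0854],[0.1155,-0.157,0,-40,0.0854]]' >/dev/null
python3 -m pendant '[[0,0,0,-8.5,0.0854],[0,0,0,-17,0.0854],[0,0,0,-25.5,0.0854],[0,0,0,-34,0.0854],[0,0,0,-42.5,0.0854]]' >/dev/null
python3 -m pendant '[[0,0,0,-7.7,0.0854],[0,0,0,-7.7,0.0854]]' >/dev/null
python3 -c "
from meas import *
to(.534,.265,.073,105)
t=avg('top',1);s=avg('scene',1)
cv2.imwrite('pics/p2.png',np.vstack([cv2.resize(np.clip(f*1.4,0,255),None,fx=4,fy=4,interpolation=2) for f in (t['frame'][190:260,190:340],s['frame'][130:200,330:480])]))"
```

```text
t 3.8 pos [0.5339 0.2634 0.2314] rot [180.    -0.   105.17] F [-0.   0.3 -0.4] M [-0.   -0.01  0.02] w 0.0857 g 0.0
shift [0.0015 0.0005 0.1584] turn 0.17[ WARN:0@2.076] global loadsave.cpp:1063 imwrite_ Unsupported depth image for selected encoder is fallbacked to CV_8U.
```

View pics/p2.png

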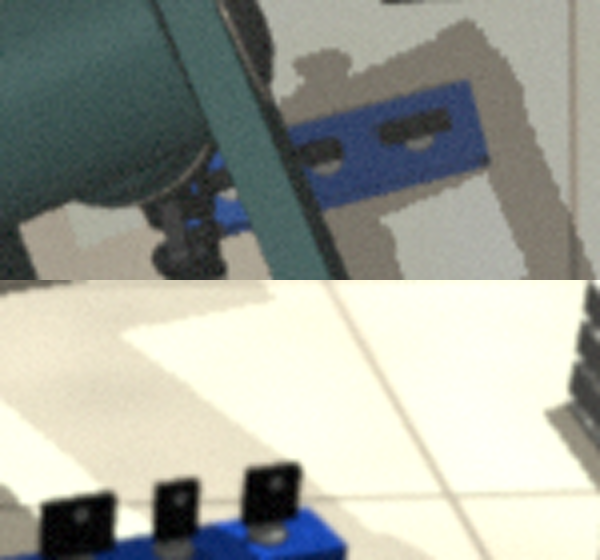

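The top view is blocked by the arm. The scene view shows the medium key at crop (272,490), free and undisturbed with the gripper above it. I'll descend and close.

```bash
python3 -m pendant '[[0.002,0.0005,0.04,0.2,0.0854],[0.002,0.0005,0.08,0.2,0.0854],[0.002,0.0005,0.11,0.2,0.0854],[0.002,0.0005,0.13,0.2,0.0854],[0.002,0.0005,0.14,0.2,0.0854]]' | grep -E "pos|force"
python3 -m pendant '[[0,0,0.006,0,0.0854],[0,0,0.012,0,0.0854],[0,0,0.0185,0,0.0854],[0,0,0.0185,0,0.06],[0,0,0.0185,0,0.04]]'| grep -E "pos|force|width"
python3 -m pendant '[[0,0,0,0,0.03],[0,0,0,0,0.02],[0,0,0,0,0.015],[0,0,0,0,0.005],[0,0,0,0,0]]'| grep -E "pos|force|width"
python3 -m pendant '[[0,0,0,0,0],[0,0,0,0,0],[0,0,0,0,0],[0,0,0,0,0]]'| grep -E "pos|force|width"
python3 -c "
from h import *
to(.534,.265,.15,105)"
```

```text
eef_pos: [0.5331, 0.2651, 0.0892]
force: [0.2, 0.5, -0.7]
gripper_force: 0.0
eef_pos: [0.534, 0.2656, 0.0732]
force: [0.3, -0.2, 0.2]
width: 0.0592
gripper_force: 0.0
eef_pos: [0.5344, 0.2656, 0.0732]
force: [5.7, 0.8, 0.7]
width: 0.0094
gripper_force: 59.9
eef_pos: [0.5344, 0.2656, 0.0732]
force: [5.9, 1.8, 1.0]
width: 0.0087
gripper_force: 59.9
t 5.8 pos [0.5344 0.2656 0.0732] rot [ 1.7991e+02 -1.0000e-02  1.0483e+02] F [5.9 1.8 1. ] M [ 0.29 -1.    0.03] w 0.0087 g 59.9
shift [-0.0005 -0.0004 -0.0768] turn -0.17
```

Gripped at 8.7 mm, which fits the bow. Lifting clear of the neighbouring keys.

```bash
python3 -m pendant '[[0,0,-0.01,0,0],[0,0,-0.03,0,0],[0,0,-0.06,0,0],[0,0,-0.085,0,0],[0,0,-0.105,0,0]]' | grep -E "pos|force|width"
python3 -c "
from h import *
to(.491,-.2072,.178,95.2)"
```

```text
eef_pos: [0.5338, 0.2655, 0.1793]
force: [-0.1, 0.5, -0.7]
width: 0.0094
gripper_force: 60.2
t 6.3 pos [0.5338 0.2655 0.1793] rot [ 1.7998e+02 -1.0000e-02  1.0483e+02] F [-0.1  0.5 -0.7] M [ 0.01  0.01 -0.05] w 0.0094 g 60.2
shift [-0.446  -0.1623  0.0012] turn 9.63
```

```bash
python3 -m pendant '[[-0.02,-0.007,0,0,0],[-0.05,-0.018,0,0,0],[-0.085,-0.031,0,0,0],[-0.12,-0.0435,0,0,0],[-0.155,-0.0565,0,0,0]]' >/dev/null
python3 -m pendant '[[-0.035,-0.0125,0,0,0],[-0.07,-0.025,0,0,0],[-0.105,-0.038,0,0,0],[-0.14,-0.051,0,0,0],[-0.17,-0.062,0,0,0]]' >/dev/null
python3 -m pendant '[[-0.035,-0.0125,0,2,0],[-0.065,-0.0235,0,4,0],[-0.09,-0.033,0,6,0],[-0.11,-0.04,0,8,0],[-0.121,-0.0438,0,9.6,0]]' | grep -E "pos|force|width"
python3 -m pendant '[[0,0,0.02,0,0],[0,0,0.04,0,0],[0,0,0.055,0,0],[0,0,0.055,0,0]]' >/dev/null
python3 -c "
from meas import *
to(.491,-.2072,.11,95.2)
s=avg('scene',3);t=avg('top',1);np.save('s.npy',s['frame'])
bs=brass(s,(175,180,40,22));print(bs)
cv2.imwrite('pics/p3.png',np.hstack([cv2.resize(np.clip(f*1.4,0,255),None,fx=6,fy=6,interpolation=2).astype(np.uint8) for f in (s['frame'][140:220,165:225],t['frame'][215:295,400:470])]))"
```

```text
eef_pos: [0.4906, -0.2085, 0.1776]
force: [-0.2, 0.5, -0.9]
width: 0.0096
gripper_force: 60.1
t 8.2 pos [ 0.4903 -0.2065  0.1207] rot [-1.7984e+02 -1.0000e-01  9.5240e+01] F [-0.7  0.1 -0.9] M [-0.01 -0.02  0.01] w 0.0094 g 60.2
shift [-0.0008  0.0007  0.0107] turn 0.04
(np.float64(193.7017543859649), np.float64(191.35087719298247), 57, (5.0, 11.0))
```

View pics/p3.png

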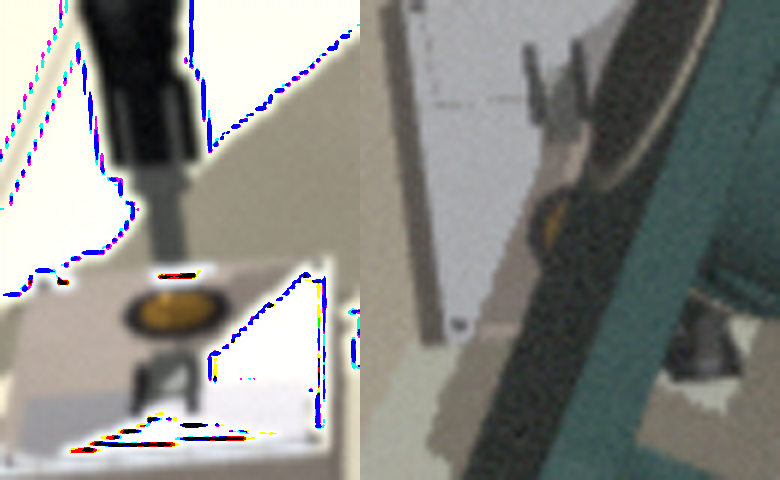

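Scene view: the key is gripped upright, with its collar at crop (163,180) and blade tip at crop (168,262), standing just above the brass plug at crop (177,310). I'll measure the sideways offset.

```bash
python3 -c "
from meas import *
s=get_image('scene');f=np.load('s.npy');g=f.mean(2);to(.491,-.2072,.11,95.2)
for v in range(168,187): print(v,g[v,184:204].astype(int))
for z in(.0,.01,.02,.03):
  print(z,proj(s,[.4903+.003,-.2065,.0757+z]))
print(proj(s,[.491,-.2065,.058]))
r=np.clip(f[...,2]-f[...,0],0,None)
for v in range(186,198): print(v,r[v,180:208].astype(int))
"
```

```text
t 8.45 pos [ 0.4915 -0.2073  0.1239] rot [1.7993e+02 4.0000e-02 9.5240e+01] F [ 0.3  0.8 -1.7] M [ 0.03 -0.01 -0.03] w 0.009 g 60.2
shift [ 0.0001 -0.0005  0.0139] turn 0.04
168 [130 116  95  64  49  46  47  47  47  51  57  76 112 137 125 112 105 102
 101 100]
169 [173 162 127  78  56  54  54  54  54  54  54  67  97 120 112 103 103 103
 103 102]
170 [187 174 131  81  58  55  54  53  56  55  55  59  77 102 105 104 103 102
 101 102]
171 [187 178 137  88  62  57  55  56  56  51  54  64  81 100 103 104 102 103
 102 103]
172 [188 183 162 127  91  64  54  52  55  51  62  80  94 103 102 104 103 103
 103 102]
173 [189 187 182 167 135  82  53  52  52  52  63  88 101 103 103 102 104 103
 102 103]
174 [189 189 188 183 160 100  58  53  53  54  64  88 101 102 104 104 103 103
 103 102]
175 [190 189 188 185 159 100  59  52  54  53  62  83  99 104 102 103 103 102
 104 101]
176 [189 190 186 174 136  88  57  52  53  54  60  77  97 104 105 103 103 105
 102 103]
177 [188 189 181 155 114  83  60  52  53  53  58  73  97 103 105 104 103 102
 102 102]
178 [189 185 168 133 106  85  62  52  52  54  56  70  95
[... 1277 characters left out ...]
5 13 37 52 63 73 63 57 60 60 56 50 36 16  3  3  9
 11 11 12 11]
191 [17 18 17 16 16 11  6  4 24 55 64 62 60 55 53 53 54 52 50 40 18  4  2  7
 11 11 10 11]
192 [17 17 16 17 15  8  2  4 26 56 65 62 60 55 52 51 50 49 42 29 11  3  3  9
 11 12 10  9]
193 [17 17 16 16 16 10  2  2 16 42 56 58 58 50 47 45 41 35 27 11  4  2  7  9
 11  9 10  9]
194 [17 16 16 17 14 13  7  3  5 18 29 34 37 32 29 24 20 12  7  4  5  7 10 10
  9  9  8  9]
195 [17 16 17 16 16 15 13  6  5  7  7 10 11 11  9  6  6  6  4  7 10 10 11 10
 10 10  8  9]
196 [17 17 16 16 16 16 15 13 12 11  8  7  8  5  7  7  7 10 11 10 11 12 11 10
 10 10  9  9]
197 [16 17 17 16 16 17 17 15 15 13 13 14 11 12  8  8  9 11 12 10 10 10  9 10
  9  9  9 11]
```

Blade and slot agree sideways to within about 1 mm. I'll descend gently and watch the force.

```bash
python3 -m pendant '[[0,0,0.005,0,0],[0,0,0.01,0,0],[0,0,0.015,0,0],[0,0,0.018,0,0],[0,0,0.018,0,0]]' | grep -E "pos|force"
python3 -m pendant '[[0,0,0.001,0,0],[0,0,0.002,0,0],[0,0,0.003,0,0],[0,0,0.003,0,0]]' | grep -E "pos|force"
python3 -m pendant '[[0,0,0.001,0,0],[0,0,0.002,0,0],[0,0,0.003,0,0],[0,0,0.003,0,0]]' | grep -E "pos|force"
python3 -c "
from h import *
to(.491,-.2072,.11,95.2)"
```

```text
eef_pos: [0.4908, -0.2071, 0.1041]
force: [-0.3, -0.3, -0.5]
gripper_force: 60.2
eef_pos: [0.4911, -0.2072, 0.1017]
force: [0.7, 0.0, -1.0]
gripper_force: 60.2
eef_pos: [0.491, -0.2072, 0.0986]
force: [-0.4, -0.3, 0.1]
gripper_force: 60.2
t 9.75 pos [ 0.491  -0.2072  0.0986] rot [-179.99   -0.     95.23] F [-0.4 -0.3  0.1] M [0.02 0.01 0.03] w 0.0093 g 60.2
shift [ 0.      0.     -0.0114] turn 0.03
```

The tip is 4 mm below the plug face with no side force, so the key is in the slot. Continuing down to the first pin.

```bash
python3 -m pendant '[[0,0,0.0015,0,0],[0,0,0.003,0,0],[0,0,0.0045,0,0],[0,0,0.006,0,0],[0,0,0.006,0,0]]' | grep -E "pos|force"
python3 -m pendant '[[0,0,0.001,0,0],[0,0,0.002,0,0],[0,0,0.003,0,0],[0,0,0.003,0,0]]' | grep -E "pos|force"
python3 -m pendant '[[0,0,0.001,2,0],[0,0,0.002,-2,0],[0,0,0.003,2,0],[0,0,0.003,0,0]]' | grep -E "pos|force"
```

```text
eef_pos: [0.4909, -0.2072, 0.0925]
force: [-0.7, -0.3, -0.6]
gripper_force: 60.3
eef_pos: [0.4909, -0.2072, 0.0895]
force: [-3.2, -0.9, -0.5]
gripper_force: 60.2
eef_pos: [0.4909, -0.2072, 0.0865]
force: [-4.0, -0.6, -1.2]
gripper_force: 60.1
```

```bash
python3 -m pendant '[[0,0,0.001,2,0],[0,0,0.002,-2,0],[0,0,0.003,2,0],[0,0,0.004,0,0],[0,0,0.004,0,0]]' | grep -E "pos|force"
python3 -m pendant '[[0,0,0.001,2,0],[0,0,0.002,-2,0],[0,0,0.003,2,0],[0,0,0.004,0,0],[0,0,0.004,0,0]]' | grep -E "pos|force"
python3 -m pendant '[[0,0,0.001,2,0],[0,0,0.002,-2,0],[0,0,0.003,2,0],[0,0,0.004,0,0],[0,0,0.004,0,0]]' | grep -E "pos|force"
python3 -c "
from h import *
to(.491,-.2072,.0692,95.2)"
```

```text
eef_pos: [0.491, -0.2072, 0.0825]
force: [-2.5, -0.6, -0.5]
gripper_force: 60.1
eef_pos: [0.4913, -0.2073, 0.079]
force: [-1.3, -0.3, 0.8]
gripper_force: 60.3
eef_pos: [0.4912, -0.2072, 0.0747]
force: [-1.1, -0.6, -2.0]
gripper_force: 60.1
t 12.55 pos [ 0.4912 -0.2072  0.0747] rot [179.98  -0.    95.22] F [-1.1 -0.6 -2. ] M [-0.06  0.05 -0.  ] w 0.0094 g 60.1
shift [ 0.     -0.0002  0.0055] turn 0.02
```

```bash
python3 -m pendant '[[0,0,0.001,2,0],[0,0,0.002,-2,0],[0,0,0.003,2,0],[0,0,0.004,0,0],[0,0,0.004,0,0]]' | grep -E "pos|force"
python3 -m pendant '[[0,0,0.0005,0,0],[0,0,0.001,0,0],[0,0,0.0015,0,0],[0,0,0.0015,0,0]]' | grep -E "pos|force"
python3 -c "
from meas import *
to(.491,-.2072,.0692,95.2)
s=avg('scene',1)
cv2.imwrite('pics/p4.png',cv2.resize(np.clip(s['frame'][150:220,155:235]*1.3,0,255).astype(np.uint8),None,fx=6,fy=6,interpolation=2))"
```

```text
eef_pos: [0.4912, -0.2072, 0.0707]
force: [-0.8, 0.1, -0.6]
gripper_force: 60.0
eef_pos: [0.4911, -0.2072, 0.0693]
force: [0.6, 0.3, -1.3]
gripper_force: 60.1
t 13.45 pos [ 0.4911 -0.2072  0.0693] rot [179.99  -0.    95.21] F [ 0.6  0.3 -1.3] M [-0.06 -0.24  0.04] w 0.0095 g 60.1
shift [ 0.     -0.0001  0.0001] turn 0.01
```

View pics/p4.png

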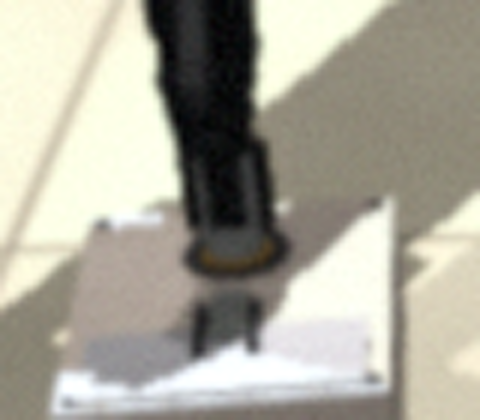

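The view shows the collar almost flush on the brass plug, at crop (235,240). I'll press down until the collar bears on it.

```bash
python3 -m pendant '[[0,0,0.0005,0,0],[0,0,0.001,0,0],[0,0,0.001,0,0]]' | grep -E "pos|force"
python3 -m pendant '[[0,0,0.0005,0,0],[0,0,0.001,0,0],[0,0,0.001,0,0]]' | grep -E "pos|force"
```

```text
eef_pos: [0.4912, -0.2072, 0.0689]
force: [-2.4, 2.2, 6.8]
gripper_force: 61.5
eef_pos: [0.4914, -0.2073, 0.0689]
force: [-5.9, 3.3, 17.5]
gripper_force: 63.3
```

Home: z is stopped at 0.0689 with 17 N. I'll ease the push a little and turn clockwise, watching the forces.

```bash
python3 -m pendant '[[0,0,-0.0005,3,0],[0,0,-0.0005,6,0],[0,0,-0.0005,9,0],[0,0,-0.0005,12,0],[0,0,-0.0005,15,0]]' | grep -E "pos|rot|force"
python3 -m pendant '[[0,0,0,3,0],[0,0,0,6,0],[0,0,0,9,0],[0,0,0,12,0],[0,0,0,15,0]]' | grep -E "pos|rot|force"
python3 -c "
from h import *
to(.4912,-.2072,.0689,0)"
```

```text
eef_pos: [0.4914, -0.2073, 0.0689]
eef_rot: [179.9, 0.0, 80.1]
force: [-3.2, 1.2, 10.9]
gripper_force: 62.1
eef_pos: [0.4915, -0.2074, 0.0689]
eef_rot: [179.9, -0.0, 65.1]
force: [-2.3, 0.9, 10.1]
gripper_force: 62.0
t 15.1 pos [ 0.4915 -0.2074  0.0689] rot [179.93  -0.    65.11] F [-2.3  0.9 10.1] M [ 0.31  0.51 -0.  ] w 0.0092 g 62.0
shift [ 0.     -0.0003  0.    ] turn 65.11
```

```bash
python3 -m pendant '[[0,0,0,4,0],[0,0,0,8,0],[0,0,0,12,0],[0,0,0,16,0],[0,0,0,20,0]]' | grep -E "pos|rot|force"
python3 -m pendant '[[0,0,0,4,0],[0,0,0,8,0],[0,0,0,12,0],[0,0,0,16,0],[0,0,0,20,0]]' | grep -E "pos|rot|force"
python3 -m pendant '[[0,0,0,4,0],[0,0,0,8,0],[0,0,0,12,0],[0,0,0,16,0],[0,0,0,20,0]]' | grep -E "pos|rot|force"
python3 -m pendant '[[0,0,0,3.5,0],[0,0,0,7,0],[0,0,0,7,0],[0,0,0,7,0]]' | grep -E "pos|rot|force"
python3 -c "
from meas import *
to(.4912,-.2072,.0689,0)
s=avg('scene',3);t=avg('top',1)
cv2.imwrite('pics/p5.png',np.hstack([cv2.resize(np.clip(f*1.2,0,255),None,fx=6,fy=6,interpolation=2).astype(np.uint8) for f in (s['frame'][150:220,165:225],t['frame'][215:285,400:470])]))"
```

```text
eef_pos: [0.4915, -0.2073, 0.0689]
eef_rot: [179.9, -0.0, 45.1]
force: [-1.9, 2.4, 11.2]
gripper_force: 62.0
eef_pos: [0.4916, -0.2072, 0.0689]
eef_rot: [180.0, -0.1, 25.1]
force: [-2.2, 3.0, 10.7]
gripper_force: 62.0
eef_pos: [0.4917, -0.2074, 0.0689]
eef_rot: [180.0, -0.1, 5.1]
force: [0.0, 1.2, 9.6]
gripper_force: 61.8
eef_pos: [0.4917, -0.2074, 0.0689]
eef_rot: [180.0, -0.1, -1.8]
force: [-0.5, 1.7, 9.7]
gripper_force: 61.7
t 17.0 pos [ 0.4917 -0.2074  0.0689] rot [ 1.7997e+02 -1.0000e-01 -1.7800e+00] F [-0.5  1.7  9.7] M [ 0.33 -0.03  0.12] w 0.0093 g 61.7
shift [-0.0005 -0.0002  0.    ] turn -1.78
```

View pics/p5.png

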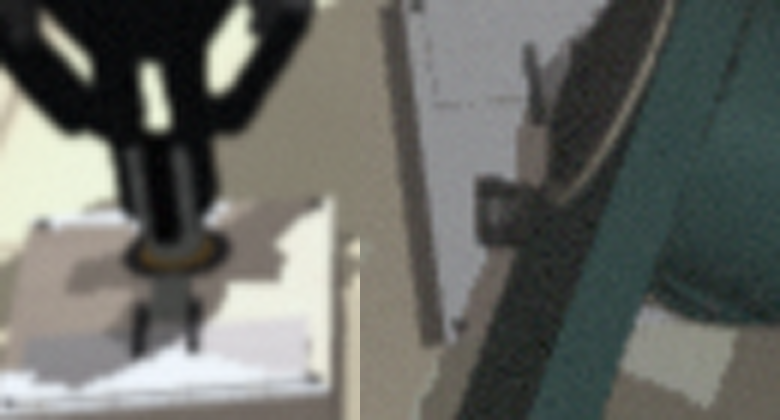

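The key is turned, torque is 0.12 N m (expected at a quarter turn), and in the scene view the bolt has slid out of the guides towards the lock (crop (172,290)). I'll add 2° to cover the play, then hold.

```bash
python3 -m pendant '[[0,0,0,1,0],[0,0,0,2,0],[0,0,0,2,0],[0,0,0,2,0]]' | grep -E "pos|rot|force"
python3 -c "
from h import *
import numpy as np
for _ in range(4):
  get_image('top');s=observe();print(s['time'],np.round(s['wrist_torque'],3),np.round(s['force'],1),s['eef_rot'][2])"
```

```text
eef_pos: [0.4917, -0.2074, 0.0689]
eef_rot: [180.0, -0.1, -3.8]
force: [-0.1, 0.1, 9.7]
gripper_force: 61.7
17.65 [ 0.258 -0.082  0.129] [0.5 0.3 8.9] -3.771343617506612
17.7 [ 0.261 -0.008  0.092] [1.1 0.8 8.9] -3.7683120382497823
17.75 [ 0.279 -0.006  0.108] [0.8 0.7 9.1] -3.7729122175269207
17.8 [ 0.28  -0.055  0.133] [-0.5  0.4  8.2] -3.7675703250220196
```

```bash
python3 -c "
from workcell import *
print(finish_job())"
```

```text
the job is handed in; nothing more can be done
None
```

I handed the job in at about 18 s with the medium key fully home and turned about a quarter clockwise (99° at the wrist, less the key's play in the slot). The gripper is still holding it there, and the last picture shows the bolt drawn back. The bottle, the mat and the other two keys were never touched.

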